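# Ready the pipette stand and hold it upright

## Task

Get the pipette stand ready: first seat the aluminium tube block flat and square, all the way down, in the blue-walled pocket on the stand's base; then swing the blue kickstand from the front over its balance point so that it drops fully down behind the frame. Last, push the forward-leaning frame back until it is upright with the kickstand's foot pressed firmly on the base, and finish while still holding it upright there with the gripper, since its spring tips it forward again when let go; leave the tip box, the bottle and the sample box where they are.

Things in the scene. Friction and masses are not known exactly. Their poses are not given: they have to be found in the camera images.
- stand: White base plate of the pipette stand, fixed to the bench, 12 mm thick. Axes: x to the stand's back (away from the robot at yaw 0), y to its left, z up. Origin at bench level straight below the middle of the frame's hinge; plate from x -180 to +130, y -100 to +150 mm. Pocket in front; kickstand on the left (+y) side; a low ridge at the left rear keeps its foot from sliding back.
- pocket (a point): Middle of the pocket's floor (the base plate's top, 12 mm over the bench), 130 mm in front of the stand's origin; axes as the stand's. The pocket is 50 mm (x) by 84 mm (y) inside, between blue walls 6 mm thick and 10 mm high.
- block: Loose aluminium tube block, 46 mm (its x) x 80 mm (its y) x 40 mm high, eight dark wells in its top, 0.2 to 0.42 kg; origin at the centre of its underside, z up. It fits the pocket with 2 mm to spare on every side, long side along the stand's y, either way round.
- frame_tilt (a joint): Tilt of the frame, rad, about a hinge along the stand's y, 30 mm above the bench: 0 upright; -0.2 leaning forward (stand's -x) on its stop, where a spring keeps it at the start; grows as the top goes back, to 0.3. With the kickstand down, the foot meets the base at about 0 and stops the frame. Upright it needs about 4 N at the top bar; let go, it springs forward.
- bar (a point): Middle of the frame's top bar: level, round, aluminium, 16 mm thick, 156 mm long along the stand's y, 170 mm from the hinge (200 mm above the bench when upright). Push it from the front or pinch it from above. Below: 12 mm posts at y -70 and +70 mm, and an orange panel, top edge 65 mm under the bar's axis, with a ledge there that stands 24 mm out in front.
- kickstand (a joint): Swing of the kickstand about its hub on the frame, rad, axis along the stand's y: -0.2 is the start, folded forward on its stop; 0 is along the posts, pointing up; grows over the top and down behind; 2.325 is fully down on its stop. 0.1 kg, turns easily. With the frame on its forward stop it points straight up at +0.2; about 0.1 past that it falls down behind by itself, before it falls back.
- hub (a point): Point on the kickstand's axis, in the middle of the blue bar, 120 mm to the left of the frame's middle and 80 mm from the frame's hinge. The nearest post's outer face is 44 mm to the right of it.
- foot (a point): Middle of the kickstand's black rubber foot (18 mm thick, 24 mm long along y), 130 mm from the hub at the free end of the blue bar, which is 12 mm x 10 mm (10 mm along y). At the start it is the upper end.
- tip_box: Bystander, not to be disturbed: loose blue tip box with a pale translucent lid, 62 x 87 x 48 mm high, origin at the centre of its underside.
- reagent: Bystander, not to be disturbed: white bottle with a green cap, 44 mm across, 95 mm high, origin at the centre of its underside.
- sample_box: Bystander, not to be disturbed: yellow sample box with a pale translucent lid, 67 x 67 x 36 mm high, origin at the centre of its underside.
Not all that is in view belongs to the job. Leave any orange look-alike of the block alone.

How it is judged (in metres and radians):
On the way, in this order (a step that is already met when the one before it is completed fails the run):
1. The tube block sits flat and square in the pocket, let go, with the kickstand still up (x of block in the frame of pocket between -0.004 and 0.004 m and y of block in the frame of pocket between -0.004 and 0.004 m and z of block in the frame of pocket between -0.003 and 0.003 m and angle between block's own z axis and vertical below 0.05 rad and angle between the x axis of block and the x axis of stand, either way round below 0.08 rad and contact force between the fingers and block below 0.1 N and value of joint kickstand below 1 rad), for 0.3 s.
2. The kickstand is fully down behind the frame, before the frame is set upright (value of joint kickstand above 2.2 rad and value of joint frame_tilt below -0.08 rad), for 0.3 s.
At the end, for the whole second after the job is handed in: Block seated (4 mm sideways, 3 mm height, level to 0.05, square to 0.08 rad); kickstand above 2.2 rad; frame still, upright within 0.06 rad; foot pressing on the base over 0.5 N; gripper bearing on the frame over 1.5 N; bystanders within 20 mm of their start (x of block in the frame of pocket between -0.004 and 0.004 m and y of block in the frame of pocket between -0.004 and 0.004 m and z of block in the frame of pocket between -0.003 and 0.003 m and angle between block's own z axis and vertical below 0.05 rad and angle between the x axis of block and the x axis of stand, either way round below 0.08 rad and value of joint kickstand above 2.2 rad and value of joint frame_tilt between -0.06 and 0.06 rad and velocity of joint frame_tilt between -0.05 and 0.05 rad/s and contact force between kickstand and stand above 0.5 N and contact force between any of the fingers, the arm and frame_tilt above 1.5 N and distance of each of tip_box, reagent, sample_box from where it was at the start of the episode below 0.02 m); the arm keeps its last pose, push and grip.
It fails at once if a bystander is pushed away or tipped over (distance of any of tip_box, reagent, sample_box from where it was at the start of the episode above 0.02 m or angle between any of tip_box, reagent, sample_box's own z axis and vertical above 0.3 rad).
It also fails if it takes over 64 s, if anything falls off the work surface, if the arm or the gripper's body presses on something with over 40 N, if the wrist force passes 120 N, or if a joint passes its speed limit or range.

## Robot

A 6-joint arm with a two-finger parallel gripper is mounted at the origin on the work surface. World frame = base frame: x ahead of the robot, y to its left, z up, the work surface at z = 0. Lengths are in mm, angles in rad, forces in N, time in s.
With the tool pointing down it reaches from about 350 to 775 mm from the base axis. Payload 7.3 kg.
Tool frame: the origin (TCP) lies at the centre of the arm's flange, where the gripper is bolted on; the fingertips stand 178 mm ahead of it and the grasp point (between the pads) lies 159 mm ahead of it; z points along the fingers, y is the direction in which the jaws open and shut (so a half turn about z gives the same grasp; the last joint's range is limited). The gripper opens to 92 mm and grips with 3 to 60 N. Pads are 19 mm wide; open, the fingers measure 130 mm over their backs; the gripper's body (75 mm by 190 mm) begins 47 mm behind the grasp point.
Start: joints at [1.117, 0.342, 1.524, -0, 1.275, -0.146], TCP at [159.034, 500.336, 404.741] pointing down, gripper open.
Joint ranges: [-2.53, 2.53], [-0.77, 2.02], [0.04, 2.7], [-1, 4.14], [0.28, 2.66], [-3.11, 3.11]. Speed limits (rad/s): [2.57, 2.57, 3.14, 3.14, 3.14, 3.14].

## Interface

Orientations are given as [roll, pitch, yaw] about the fixed x, y, z axes, in that order (R = Rz(yaw) Ry(pitch) Rx(roll)).
In Python, from plant import status, viewer, ticket gives the robot as it stands.
- The arm moves only by the tool play_rows, never from a script. Its argument "commands" is a list of rows, each an object with "offset": the shift along the tool's x, y, z in m, a list of three; "twist": the turn about the tool's z in degrees. A call has 1 to 5 rows; each row shifts and turns the commanded pose from where the row before left it, along the tool's axes as they then stand; what a row does not reach is not made up. A row lasts 1/10 s, in which the tool goes at most 50 mm and 8.59 degrees, less where a joint would pass 70% of its speed; a pose out of reach is approached as far as the arm can. A call with a gripper value outside its range is refused whole. "jaw" is the closure in counts, from 0 (fully open) to 255 (shut), set as the call begins (left out, the last holds). The fingers move at their own pace and stop on an object; the grip force is fixed at half the most. Time passes only in rows, so rows that do not move let the fingers close. It gives the time, the measured TCP pose, the force and the opening at its end, in the units of the state.
- status.get_obs(): the state, without advancing time (a new reading comes with each control period).
- viewer.capture(name): name is "side" or "top"; returns the picture (400x640x3 uint8, red, green, blue); there is no depth.
- viewer.camera_params(name): a dict with "fov_y" (degrees; the focal length in pixels is half the picture's height over the tangent of half this angle, whatever the lens; pixels are square), "cx", "cy" (the principal point, pixels), "rvec" (rotation vector, rad) and "tvec" (3), from world to camera coordinates, as OpenCV has them. Camera axes: x right, y down, z forward; pixel columns grow to the right and rows downward; lengths in mm; the calibration is good to about 2 mm. A picture is of the moment at which its call begins. camera_params takes no time and is no camera call.
- ticket.close_job(): hands the job in, once; it reports no verdict.
The state is a dict: "time": time; "joint_positions": joint angles; "dq": joint speeds; "tau": joint torques, N m; "tool_pos": TCP position; "tcp_rot": TCP orientation; "contact_force": force on the tool from outside, world axes, zero at the start; "moment": the same for the moment, N m; "grip_width": finger opening in mm.
Only numpy, scipy, OpenCV 4.12 (cv2) and the standard library are available. Lean on these libraries where they do the work, as an engineer would, in place of code of your own. Each camera call takes 0.05 s, during which the arm holds its last target.

## Working session

There is one attempt and no reset: what is moved stays moved. The work goes in short steps, Python scripts to look and compute and a tool call to move; the robot and the scene stay as the last step left them, time stands still between calls to the robot, and variables do not carry over. Pictures are saved under pics/ and viewed, and the job is handed in when it is done.

Besides the shell and the picture viewer there is one more tool, called after "Emit:" by a JSON object that holds its "name" and its "arguments", one argument or row to a line. play_rows: Moves the arm, as the interface text tells. Its arguments: {"type":"object","properties":{"commands":{"type":"array"},"jaw":{"type":"number"}},"required":["commands"]}

```bash
ls; mkdir -p pics
python3 - <<'E'
from plant import status, viewer
import cv2
o=status.get_obs();print(o)
for n in("side","top"):
    im=viewer.capture(n);cv2.imwrite(f"pics/{n}0.png",im[:,:,::-1]);print(viewer.camera_params(n))
E
```

```text
pics
{'time': 0.0, 'joint_positions': array([ 1.11699703e+00,  3.42716315e-01,  1.52504695e+00, -4.30130347e-05,
        1.27538171e+00, -1.45999951e-01]), 'dq': array([-0.00054424, -0.00064756, -0.0012844 ,  0.00103928,  0.00051591,
       -0.00170182]), 'tau': array([-3.39857143e-04, -4.31257796e+01, -2.44218367e+01,  7.17212283e-02,
        5.60529891e-02, -1.17321433e-04]), 'tool_pos': array([158.97574518, 500.20075953, 404.03762455]), 'tcp_rot': array([-3.14005086e+00, -1.85141957e-04,  2.83380572e+00]), 'contact_force': array([-0.14493262, -0.29664362, -0.06095856]), 'moment': array([-0.00165528,  0.04876489, -0.00030117]), 'grip_width': 91.44835390039349}
{'fov_y': 56.65089999606933, 'cx': 316.08071782572017, 'cy': 195.36080184278333, 'rvec': array([ 2.1344006 , -0.19010211,  0.08323971]), 'tvec': array([-578.98684193,  169.92551107, 1000.8789477 ])}
{'fov_y': 53.74923142881765, 'cx': 316.2702229178342, 'cy': 200.10431224087944, 'rvec': array([ 2.17584391, -2.11733181,  0.16743413]), 'tvec': array([ -68.69624064,  585.58070931, 1272.17604523])}
```

View pics/side0.png

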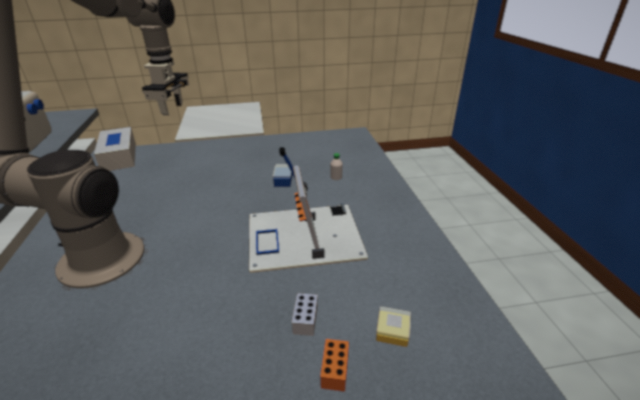

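View pics/top0.png

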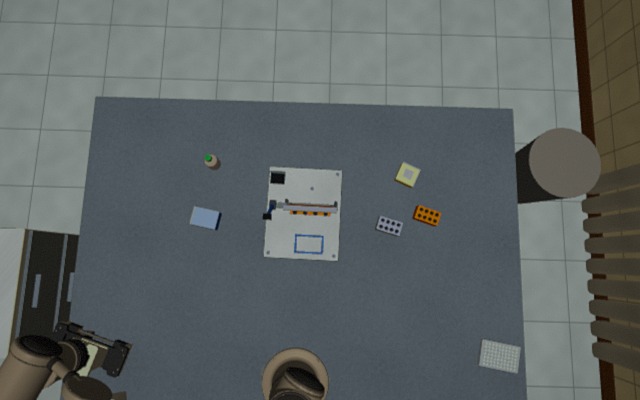

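The side view shows the stand with plate corners near (250,211)–(365,258), the pocket at (267,241), the grey block at (305,313) and its orange look-alike at (335,363). The yellow box is at (394,325), the bottle at (336,168) and the tip box at (283,176). In the top view the grey block is at (390,226), the orange look-alike at (428,215) and the pocket at (309,244). The grey aluminium one is the one meant. I'll enlarge it to confirm, then measure.

```bash
cat > h.py <<'E'
import numpy as np, cv2
from plant import viewer
def cam(n):
    p=viewer.camera_params(n);f=200/np.tan(np.radians(p['fov_y']/2))
    K=np.array([[f,0,p['cx']],[0,f,p['cy']],[0,0,1.]]);R=cv2.Rodrigues(p['rvec'])[0]
    return K,R,np.array(p['tvec'])
C={n:cam(n) for n in("side","top")}
def ray(n,uv):
    K,R,t=C[n];d=np.linalg.solve(K,np.array([uv[0],uv[1],1.]));return -R.T@t,R.T@d
def plane(n,uv,z):
    o,d=ray(n,uv);return o+d*(z-o[2])/d[2]
def proj(n,P):
    K,R,t=C[n];q=K@(R@np.array(P,float)+t);return q[:2]/q[2]
def tri(a,b):
    o1,d1=ray("side",a);o2,d2=ray("top",b)
    s=np.linalg.lstsq(np.c_[d1,-d2],o2-o1,rcond=None)[0]
    p,q=o1+d1*s[0],o2+d2*s[1];return (p+q)/2,np.linalg.norm(p-q)
E
python3 - <<'E'
from h import *
t=cv2.imread("pics/top0.png");s=cv2.imread("pics/side0.png")
a=cv2.resize(t[155:275,180:340+100],None,fx=3,fy=3,interpolation=cv2.INTER_CUBIC)
cv2.imwrite("pics/ctop.png",a)
a=cv2.resize(s[140:390,235:425],None,fx=3,fy=3,interpolation=cv2.INTER_CUBIC)[:600] if 0 else cv2.resize(s[140:340,230:420],None,fx=3,fy=3,interpolation=cv2.INTER_CUBIC)
cv2.imwrite("pics/cside.png",a)
for n in C: print(n, ray(n,(320,200)))
E
```

```text
side (array([ 454.0359421 , -838.91906502,  675.22239004]), array([ 0.14317372,  0.82224833, -0.55106885]))
top (array([ 391.38837106,  -46.96205877, 1345.60972749]), array([ 0.14930734, -0.01380813, -0.98873962]))
```

View pics/ctop.png

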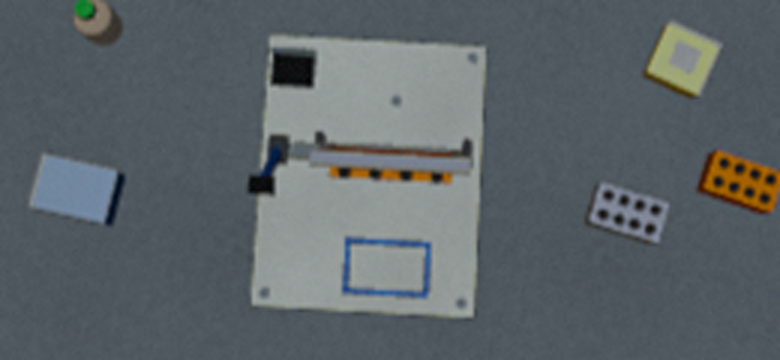

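View pics/cside.png

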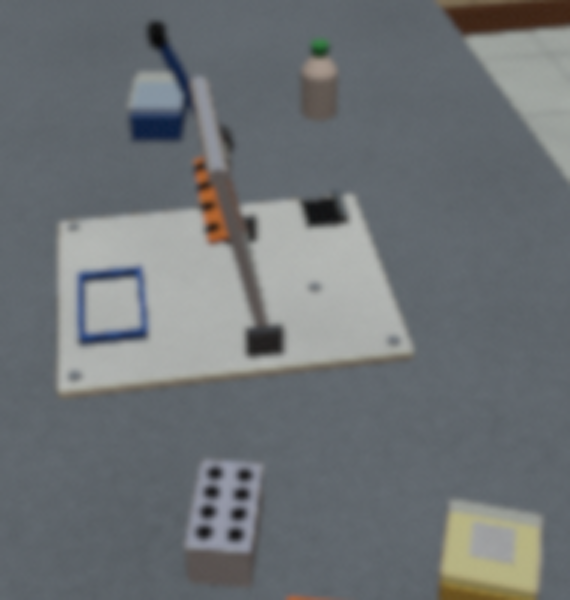

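The crops show the grey block with 8 dark wells (side crop 225,520; top crop 628,212), which is not the orange one at (740,180). The empty blue pocket is at crop (387,268).

```bash
cat > m.py <<'E'
from h import *
def fit_rect(mask):
    c=max(cv2.findContours(mask,0,1)[0],key=cv2.contourArea);return c
def up(im,x0,y0,x1,y1,k=8):
    return cv2.resize(im[y0:y1,x0:x1],None,fx=k,fy=k,interpolation=cv2.INTER_CUBIC)
def back(c,x0,y0,k=8): return (np.asarray(c,float)+.5)/k-.5+[x0,y0]
def pocket(n,im,box):
    x0,y0,x1,y1=box;h=cv2.cvtColor(up(im,*box),cv2.COLOR_BGR2HSV)
    m=cv2.inRange(h,(100,110,50),(130,255,255));c=fit_rect(m)
    P=np.array([plane(n,p,22)[:2] for p in back(c[:,0],x0,y0)])
    r=cv2.minAreaRect(P.astype(np.float32));return r
def wells(n,im,box):
    x0,y0,x1,y1=box;u=up(im,*box);g=cv2.cvtColor(u,cv2.COLOR_BGR2GRAY)
    m=(g<90).astype(np.uint8)
    k,l,st,ce=cv2.connectedComponentsWithStats(m)
    r=[]
    for i in range(1,k):
        x,y,w,h,a=st[i]
        if x>0 and y>0 and x+w<u.shape[1] and y+h<u.shape[0] and a>60: r.append((a,back(ce[i],x0,y0)))
    return r
E
python3 - <<'E'
from m import *
t=cv2.imread("pics/top0.png");s=cv2.imread("pics/side0.png")
print("pocket top",pocket("top",t,(285,228,335,262)));print("pocket side",pocket("side",s,(250,224,285,260)))
for n,im,b in(("top",t,(370,211,409,241)),("side",s,(288,288,322,323))):
    h=up(im,*b);g=cv2.cvtColor(h,cv2.COLOR_BGR2HSV)
    for w in wells(n,im,b): print(n,w[0],w[1].round(2),plane(n,w[1],40).round(1))
# plate
for n,im,b in(("top",t,(255,155,350,270)),("side",s,(240,195,375,280))):
    h=cv2.cvtColor(up(im,*b),cv2.COLOR_BGR2HSV);m=cv2.inRange(h,(0,0,135),(180,60,255));m=cv2.morphologyEx(m,3,np.ones((41,41)));c=fit_rect(m)
    P=np.array([plane(n,p,12)[:2] for p in back(c[:,0],*b[:2])]).astype(np.float32);print("plate",n,cv2.minAreaRect(P),cv2.boxPoints(cv2.minAreaRect(P)))
E
```

```text
pocket top ((442.8837890625, -30.881195068359375), (95.50476837158203, 61.49734878540039), 88.71934509277344)
pocket side ((443.0504150390625, -79.28901672363281), (12.079854965209961, 55.88500213623047), 86.20246124267578)
top 622 [382.38 219.7 ] [ 528.1 -274.2   40. ]
top 640 [387.59 221.36] [ 523.  -291.6   40. ]
top 685 [392.79 223.02] [ 518.  -308.9   40. ]
top 650 [398.08 224.53] [ 513.4 -326.5   40. ]
top 697 [380.57 226.04] [ 506.8 -268.3   40. ]
top 678 [385.86 227.72] [ 501.7 -285.8   40. ]
top 704 [391.02 229.2 ] [ 497.3 -303.    40. ]
top 695 [396.25 230.86] [ 492.3 -320.3   40. ]
side 855 [301.18 297.26] [ 508.5 -268.9   40. ]
side 867 [311.08 297.93] [ 529.8 -274.8   40. ]
side 925 [300.09 303.58] [ 503.7 -286.2   40. ]
side 940 [310.13 304.28] [ 524.9 -292.1   40. ]
side 321 [316.84 307.82] [ 537.6 -304.3   40. ]
side 984 [298.87 310.11] [ 498.8 -303.4   40. ]
side 978 [309.09 310.89] [ 520.  -309.4   40. ]
side 1070 [297.59 316.93] [ 493.8 -320.6   40. ]
side 1046 [308.05 317.76] [ 515.1 -326.7   40. ]
plate top ((547.9376831054688, -8.637496948242188), (249.12156677246094, 309.1400146484375), 88.5132064819336) [[ 390.18777  -129.1458  ]
 [ 699.22375  -137.1669  ]
 [ 705.6876    111.870804]
 [ 396.6516    119.89191 ]]
plate side ((550.25048828125, -10.794754028320312), (255.40965270996094, 311.87310791015625), 88.83894348144531) [[ 391.75827 -135.31363]
 [ 703.5674  -141.63309]
 [ 708.7427   113.72412]
 [ 396.9336   120.04358]]
```

```bash
cat > go.py <<'E'
import sys,numpy as np
from plant import status
# usage: go.py x y z yaw -> total tool-axis offset, twist
def main(x,y,z,yaw):
    o=status.get_obs();p=o['tool_pos'];w=o['tcp_rot'][2];d=np.array([x,y,z])-p
    tx=np.array([np.cos(w),np.sin(w),0]);ty=np.array([np.sin(w),-np.cos(w),0])
    tw=np.degrees((w-yaw+np.pi)%(2*np.pi)-np.pi)
    off=np.array([d@tx,d@ty,-d[2]])/1000
    print("t",round(o['time'],2),"pos",p.round(1),"rot",o['tcp_rot'].round(4),"F",o['contact_force'].round(2),"w",round(o['grip_width'],1))
    print("offset",off.round(4),"twist",round(tw,2),"len",round(np.linalg.norm(off),3))
if __name__=="__main__": main(*map(float,sys.argv[1:5]))
E
python3 go.py 511 -297.5 380 2.868
python3 - <<'E'
from m import *
s=cv2.imread("pics/side0.png");b=(250,224,285,260)
h=up(s,*b).astype(int);m=((h[:,:,0]-h[:,:,2])>25).astype(np.uint8)*255
c=fit_rect(m);P=np.array([plane("side",p,22)[:2] for p in back(c[:,0],*b[:2])]).astype(np.float32)
r=cv2.minAreaRect(P);print(r)
t=cv2.imread("pics/top0.png");b=(285,228,335,262)
h=up(t,*b).astype(int);m=((h[:,:,0]-h[:,:,2])>25).astype(np.uint8)*255
c=fit_rect(m);P=np.array([plane("top",p,22)[:2] for p in back(c[:,0],*b[:2])]).astype(np.float32)
r=cv2.minAreaRect(P);print(r)
E
```

```text
t 0.1 pos [159.  500.2 404.1] rot [-3.1402e+00 -2.0000e-04  2.8338e+00] F [-0.71  0.58 -0.44] w 92.1
offset [-0.5772 -0.6536  0.0241] twist -1.96 len 0.872
((444.1629333496094, -34.60759353637695), (104.01818084716797, 63.534568786621094), 88.43252563476562)
((442.8962097167969, -30.804927825927734), (99.06298065185547, 64.89366912841797), 88.38126373291016)
```

Emit:
{"name": "play_rows", "arguments": {
  "commands": [
    {"offset": [-0.0289, -0.0327, 0], "twist": -1.96},
    {"offset": [-0.0289, -0.0327, 0], "twist": 0},
    {"offset": [-0.0289, -0.0327, 0], "twist": 0},
    {"offset": [-0.0289, -0.0327, 0], "twist": 0},
    {"offset": [-0.0289, -0.0327, 0], "twist": 0}
  ],
  "jaw": 0
}}

```text
time: 0.6
tool_pos: [252.8, 301.7, 404.5]
tcp_rot: [-3.141, -0.0, 2.869]
contact_force: [0.1, -0.3, -0.2]
grip_width: 91.5
```

Emit:
{"name": "play_rows", "arguments": {
  "commands": [
    {"offset": [-0.0289, -0.0327, 0], "twist": 0},
    {"offset": [-0.0289, -0.0327, 0], "twist": 0},
    {"offset": [-0.0289, -0.0327, 0], "twist": 0},
    {"offset": [-0.0289, -0.0327, 0], "twist": 0},
    {"offset": [-0.0289, -0.0327, 0], "twist": 0}
  ]
}}

```text
time: 1.1
tool_pos: [347.8, 105.1, 404.7]
tcp_rot: [3.141, 0.0, 2.868]
contact_force: [0.4, 1.0, 0.3]
grip_width: 91.4
```

Emit:
{"name": "play_rows", "arguments": {
  "commands": [
    {"offset": [-0.0289, -0.0327, 0], "twist": 0},
    {"offset": [-0.0289, -0.0327, 0], "twist": 0},
    {"offset": [-0.0289, -0.0327, 0], "twist": 0},
    {"offset": [-0.0289, -0.0327, 0], "twist": 0},
    {"offset": [-0.0289, -0.0327, 0], "twist": 0}
  ]
}}

```text
time: 1.6
tool_pos: [442.9, -91.5, 404.5]
tcp_rot: [3.141, -0.0, 2.868]
contact_force: [0.3, 0.4, 0.4]
grip_width: 91.7
```

```bash
python3 go.py 511 -297.5 300 2.868
```

```text
t 1.6 pos [442.9 -91.5 404.5] rot [ 3.1413e+00 -4.0000e-04  2.8675e+00] F [0.27 0.43 0.36] w 91.7
offset [-0.1213 -0.1798  0.1045] twist -0.03 len 0.241
```

Emit:
{"name": "play_rows", "arguments": {
  "commands": [
    {"offset": [-0.0243, -0.036, 0.02], "twist": 0},
    {"offset": [-0.0243, -0.036, 0.02], "twist": 0},
    {"offset": [-0.0243, -0.036, 0.02], "twist": 0},
    {"offset": [-0.0243, -0.036, 0.02], "twist": 0},
    {"offset": [-0.0241, -0.0358, 0.025], "twist": 0}
  ]
}}

```text
time: 2.1
tool_pos: [511.1, -297.4, 298.9]
tcp_rot: [-3.142, 0.001, 2.868]
contact_force: [1.0, -0.4, 0.8]
grip_width: 92.0
```

Emit:
{"name": "play_rows", "arguments": {
  "commands": [
    {"offset": [0, 0, 0], "twist": 0},
    {"offset": [0, 0, 0], "twist": 0}
  ]
}}

```text
time: 2.3
tool_pos: [510.4, -296.2, 297.9]
tcp_rot: [3.14, -0.003, 2.866]
contact_force: [0.0, 0.5, -0.0]
grip_width: 91.7
```

```bash
python3 go.py 511 -297.5 193 2.868
python3 - <<'E'
from m import *
for n in C:
    im=viewer.capture(n)[:,:,::-1].copy();cv2.imwrite(f"pics/{n}1.png",im)
t=cv2.imread("pics/top1.png");s=cv2.imread("pics/side1.png")
cv2.imwrite("pics/c1.png",np.hstack([up(t,350,190,440,265,4),up(s,270,210,360,285+40,4)[:300]]))
E
```

```text
t 2.3 pos [ 510.4 -296.2  297.9] rot [ 3.1399 -0.0033  2.8664] F [ 0.03  0.52 -0.04] w 91.7
offset [-0.0009 -0.0011  0.1049] twist -0.09 len 0.105
```

View pics/c1.png

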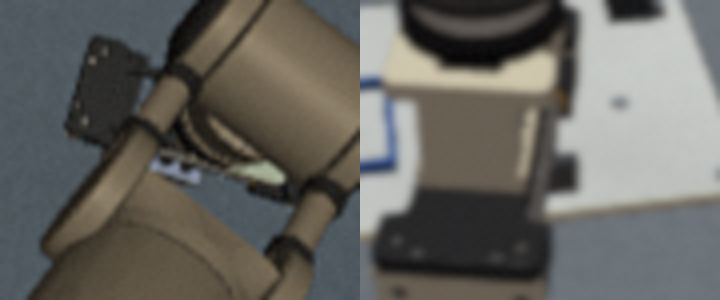

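The top view is mostly blocked by the arm, so I'll use the full side view to check alignment.

Run:
```python
from m import *
s=cv2.imread("pics/side1.png")
cv2.imwrite("pics/c2.png",up(s,240,200,400,340,4))
```

```text
(no output)
```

View pics/c2.png

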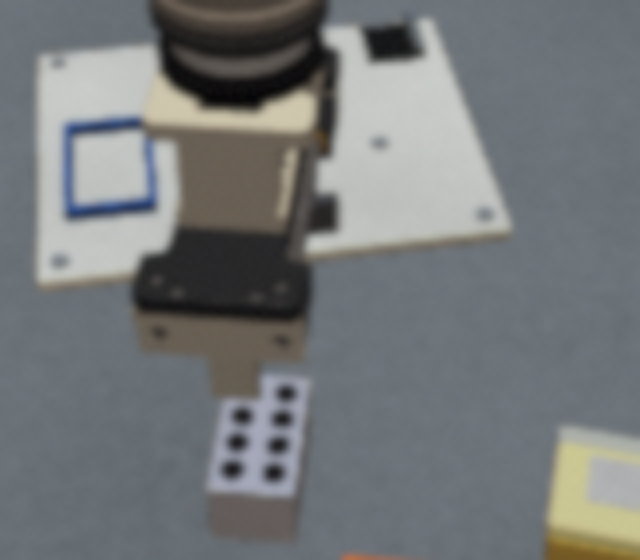

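Emit:
{"name": "play_rows", "arguments": {
  "commands": [
    {"offset": [-0.0009, -0.0011, 0.03], "twist": -0.09},
    {"offset": [0, 0, 0.03], "twist": 0},
    {"offset": [0, 0, 0.025], "twist": 0},
    {"offset": [0, 0, 0.01], "twist": 0},
    {"offset": [0, 0, 0.01], "twist": 0}
  ]
}}

```text
time: 2.9
tool_pos: [511.7, -296.2, 195.6]
tcp_rot: [-3.141, 0.002, 2.871]
contact_force: [1.0, 0.3, -0.1]
grip_width: 91.7
```

Emit:
{"name": "play_rows", "arguments": {
  "commands": [
    {"offset": [0, 0, 0], "twist": 0},
    {"offset": [0, 0, 0], "twist": 0}
  ]
}}

```text
time: 3.1
tool_pos: [511.7, -296.9, 195.9]
tcp_rot: [-3.141, 0.002, 2.87]
contact_force: [-0.0, 0.6, -0.1]
grip_width: 92.2
```

```bash
python3 go.py 511 -297.5 193 2.868;  python3 - <<'E'
from m import *
im=viewer.capture("side")[:,:,::-1].copy();cv2.imwrite("pics/c3.png",up(im,240,200,400,340,4))
E
```

```text
t 3.1 pos [ 511.7 -296.9  195.9] rot [-3.1410e+00  1.8000e-03  2.8699e+00] F [-0.03  0.57 -0.06] w 92.2
offset [ 0.0005 -0.0008  0.0029] twist 0.11 len 0.003
```

View pics/c3.png

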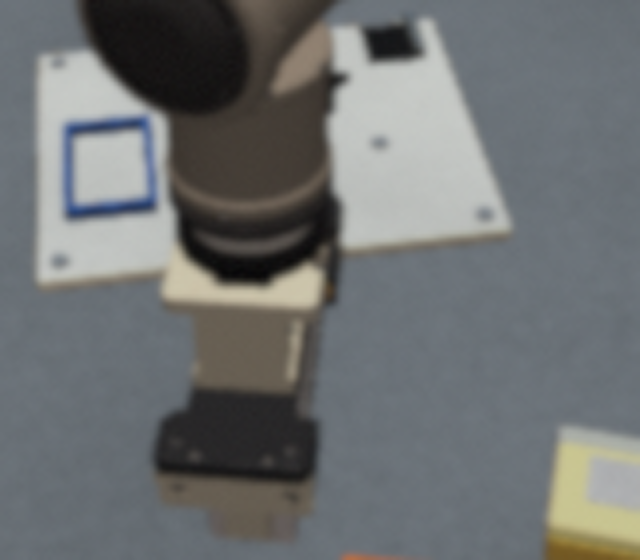

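The finger sits in front of the block, with no contact. Closing.

Emit:
{"name": "play_rows", "arguments": {
  "commands": [
    {"offset": [0, 0, 0.001], "twist": 0},
    {"offset": [0, 0, 0], "twist": 0},
    {"offset": [0, 0, 0], "twist": 0},
    {"offset": [0, 0, 0], "twist": 0},
    {"offset": [0, 0, 0], "twist": 0}
  ],
  "jaw": 255
}}

```text
time: 3.65
tool_pos: [511.5, -297.1, 194.3]
tcp_rot: [-3.141, 0.001, 2.87]
contact_force: [-0.4, -0.7, 5.4]
grip_width: 79.7
```

Emit:
{"name": "play_rows", "arguments": {
  "commands": [
    {"offset": [0, 0, 0], "twist": 0},
    {"offset": [0, 0, -0.015], "twist": 0},
    {"offset": [0, 0, -0.03], "twist": 0},
    {"offset": [0, 0, -0.025], "twist": 0},
    {"offset": [0, 0, 0], "twist": 0}
  ]
}}

```text
time: 4.15
tool_pos: [512.0, -297.2, 266.1]
tcp_rot: [-3.14, 0.005, 2.87]
contact_force: [-1.0, -0.7, -4.9]
grip_width: 79.7
```

```bash
python3 go.py 443.6 -31 280 3.118;  python3 - <<'E'
from m import *
im=viewer.capture("side")[:,:,::-1].copy();cv2.imwrite("pics/c4.png",up(im,240,200,400,340,4))
E
```

```text
t 4.15 pos [ 512.  -297.2  266.1] rot [-3.14    0.0048  2.8696] F [-0.98 -0.71 -4.9 ] w 79.7
offset [ 0.1374  0.2381 -0.0139] twist -14.23 len 0.275
```

View pics/c4.png

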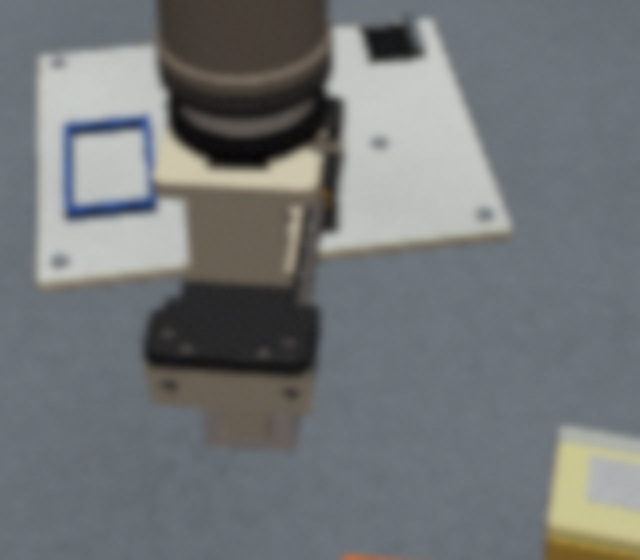

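The block is held (opening 79.7 mm) and lifted. I'll square up the yaw first.

Emit:
{"name": "play_rows", "arguments": {
  "commands": [
    {"offset": [0, 0, -0.012], "twist": -5},
    {"offset": [0, 0, -0.012], "twist": -5},
    {"offset": [0, 0, 0], "twist": -4.23},
    {"offset": [0, 0, 0], "twist": 0}
  ]
}}

```text
time: 4.6
tool_pos: [510.9, -296.5, 285.5]
tcp_rot: [3.139, -0.003, 3.118]
contact_force: [-0.3, -0.1, -4.0]
grip_width: 80.0
```

```bash
python3 go.py 444.2 -297 290 3.118; python3 go.py 444.2 -30.5 290 3.118
```

```text
t 4.6 pos [ 510.9 -296.5  285.5] rot [ 3.1393e+00 -2.8000e-03  3.1185e+00] F [-0.34 -0.12 -4.  ] w 80.0
offset [ 0.0666 -0.002  -0.0045] twist 0.03 len 0.067
t 4.6 pos [ 510.9 -296.5  285.5] rot [ 3.1393e+00 -2.8000e-03  3.1185e+00] F [-0.34 -0.12 -4.  ] w 80.0
offset [ 0.0728  0.2644 -0.0045] twist 0.03 len 0.274
```

Emit:
{"name": "play_rows", "arguments": {
  "commands": [
    {"offset": [0.03, 0.015, 0], "twist": 0},
    {"offset": [0.03, 0.03, 0], "twist": 0},
    {"offset": [0.0128, 0.04, 0], "twist": 0},
    {"offset": [0, 0.04, 0], "twist": 0},
    {"offset": [0, 0.04, 0], "twist": 0}
  ]
}}

```text
time: 5.1
tool_pos: [441.3, -128.8, 286.3]
tcp_rot: [3.14, -0.003, 3.114]
contact_force: [0.8, 0.8, -3.9]
grip_width: 79.9
```

Emit:
{"name": "play_rows", "arguments": {
  "commands": [
    {"offset": [0, 0.04, 0], "twist": 0},
    {"offset": [0, 0.035, 0.01], "twist": 0},
    {"offset": [0, 0.0244, 0.02], "twist": 0},
    {"offset": [0, 0, 0.02], "twist": 0},
    {"offset": [0, 0, 0], "twist": 0}
  ]
}}

```text
time: 5.6
tool_pos: [443.3, -29.7, 234.8]
tcp_rot: [3.14, -0.007, 3.118]
contact_force: [-0.8, 0.4, -4.6]
grip_width: 79.8
```

```bash
python3 go.py 444.2 -30.5 220 3.118;  python3 - <<'E'
from m import *
im=viewer.capture("side")[:,:,::-1].copy();cv2.imwrite("pics/c5.png",up(im,220,130,380,270,4))
E
```

```text
t 5.6 pos [443.3 -29.7 234.8] rot [ 3.1399 -0.0072  3.1178] F [-0.78  0.45 -4.6 ] w 79.8
offset [-0.0009 -0.0008  0.0148] twist -0.01 len 0.015
```

View pics/c5.png

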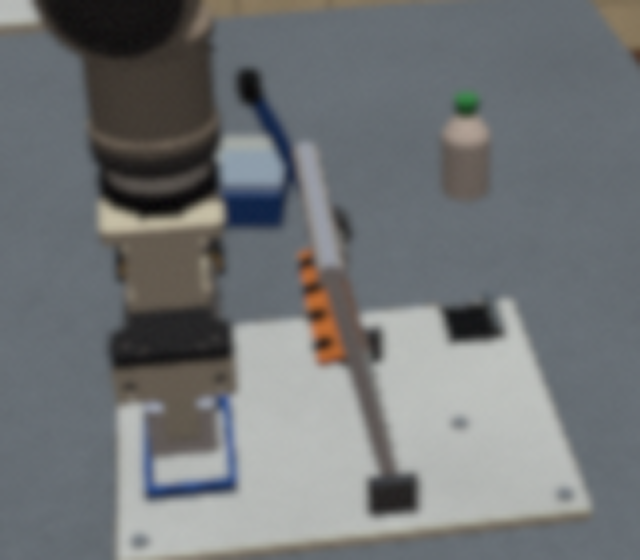

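The block hangs over the pocket (image 185,420, pocket at 150–235, 395–495), clear of the frame. I'll settle, then descend carefully.

Emit:
{"name": "play_rows", "arguments": {
  "commands": [
    {"offset": [-0.0005, -0.0004, 0.006], "twist": 0},
    {"offset": [0, 0, 0.005], "twist": 0},
    {"offset": [0, 0, 0], "twist": 0},
    {"offset": [0, 0, 0], "twist": 0}
  ]
}}

```text
time: 6.05
tool_pos: [445.3, -31.5, 226.9]
tcp_rot: [3.142, 0.0, 3.117]
contact_force: [0.3, 0.4, -3.9]
grip_width: 79.8
```

```bash
python3 go.py 444.2 -30.5 206 3.118
```

```text
t 6.05 pos [445.3 -31.5 226.9] rot [3.1415e+00 3.0000e-04 3.1171e+00] F [ 0.28  0.41 -3.93] w 79.8
offset [0.0011 0.001  0.0209] twist -0.05 len 0.021
```

Emit:
{"name": "play_rows", "arguments": {
  "commands": [
    {"offset": [0, 0, 0], "twist": 0}
  ]
}}

```text
time: 6.15
tool_pos: [445.4, -31.4, 227.0]
tcp_rot: [-3.142, 0.001, 3.117]
contact_force: [-0.5, 0.1, -4.8]
grip_width: 79.5
```

Emit:
{"name": "play_rows", "arguments": {
  "commands": [
    {"offset": [0, 0, 0], "twist": 0}
  ]
}}

```text
time: 6.25
tool_pos: [445.3, -31.3, 227.0]
tcp_rot: [-3.142, 0.001, 3.118]
contact_force: [-0.5, 0.4, -3.2]
grip_width: 79.9
```

Emit:
{"name": "play_rows", "arguments": {
  "commands": [
    {"offset": [0, 0, 0], "twist": 0}
  ]
}}

```text
time: 6.35
tool_pos: [445.3, -31.3, 226.9]
tcp_rot: [-3.142, 0.001, 3.118]
contact_force: [-0.0, 0.2, -4.5]
grip_width: 80.0
```

Emit:
{"name": "play_rows", "arguments": {
  "commands": [
    {"offset": [0, 0, 0], "twist": 0}
  ]
}}

```text
time: 6.45
tool_pos: [445.3, -31.2, 226.8]
tcp_rot: [3.142, 0.0, 3.118]
contact_force: [-0.4, 0.3, -4.1]
grip_width: 80.1
```

Emit:
{"name": "play_rows", "arguments": {
  "commands": [
    {"offset": [0.0011, 0.0008, 0], "twist": 0},
    {"offset": [0, 0, 0], "twist": 0},
    {"offset": [0, 0, 0], "twist": 0}
  ]
}}

```text
time: 6.75
tool_pos: [444.2, -30.3, 226.7]
tcp_rot: [3.141, -0.0, 3.118]
contact_force: [-0.1, 0.3, -3.6]
grip_width: 79.6
```

```bash
python3 go.py 444.2 -30.5 206 3.118;  python3 - <<'E'
from m import *
for n in C:
    im=viewer.capture(n)[:,:,::-1].copy();cv2.imwrite(f"pics/{n}6.png",up(im,*((240,205,320,275) if n=="side" else (270,205,350,275)),8))
E
```

```text
t 6.75 pos [444.2 -30.3 226.7] rot [ 3.1415 -0.      3.1181] F [-0.12  0.28 -3.56] w 79.6
offset [-0.0001 -0.0002  0.0207] twist 0.0 len 0.021
```

View pics/side6.png

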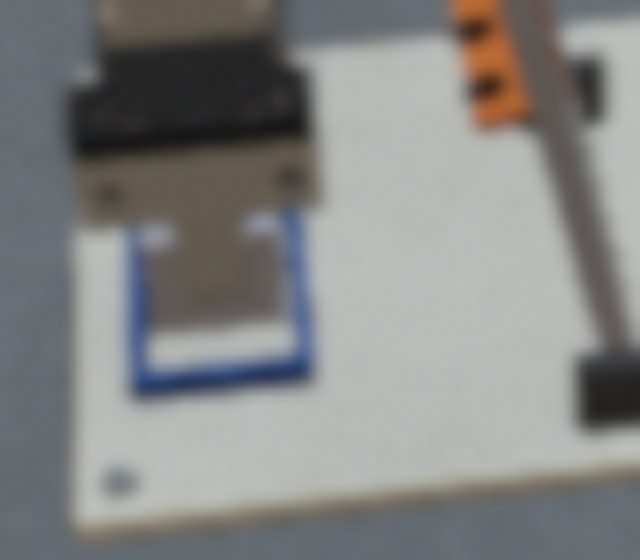

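View pics/top6.png

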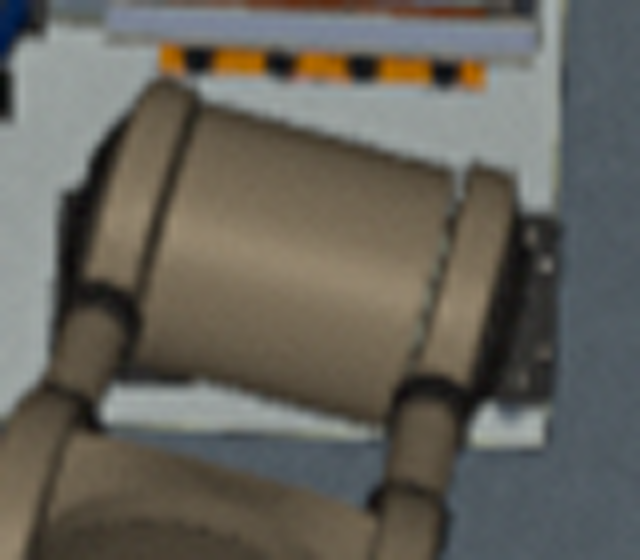

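Run:
```python
from m import *
a=-.024;R=np.array([[np.cos(a),-np.sin(a)],[np.sin(a),np.cos(a)]])
c=np.array([444.2+1.2-.4,-30.4-.6]) # side-camera frame
im=cv2.imread("pics/side6.png")
def dr(c,hx,hy,z,col):
    p=[(proj("side",[*(c+R@[sx*hx,sy*hy]),z])-[240,205]+.5)*8-.5 for sx,sy in((-1,-1),(1,-1),(1,1),(-1,1))]
    cv2.polylines(im,[np.int32(p)],True,col,1)
    print(np.int32(p).tolist())
pc=np.array([444.2,-31.5])
dr(pc,25,42,22,(0,255,0));dr(pc,31,48,22,(0,255,255));dr(pc,23,40,226.7-194.3,(0,0,255))
cv2.imwrite("pics/o6.png",im)
```

```text
[[145, 369], [296, 352], [282, 199], [141, 213]]
[[127, 382], [315, 362], [298, 187], [124, 204]]
[[148, 340], [287, 325], [275, 180], [144, 193]]
```

View pics/o6.png

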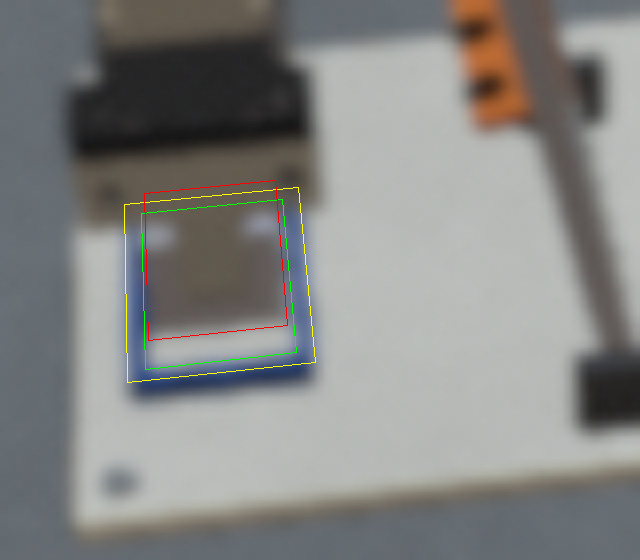

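Run:
```python
import cv2,numpy as np
im=cv2.imread("pics/side6.png").astype(int)
for c in (170,215,260): print(c,[(r,im[r,c].tolist()) for r in range(300,400,5)])
for r in (260,300,345): print(r,[(c,im[r,c].tolist()) for c in list(range(120,170,5))+list(range(265,325,5))])
```

```text
170 [(300, [86, 88, 95]), (305, [86, 88, 95]), (310, [86, 88, 95]), (315, [87, 89, 96]), (320, [91, 93, 100]), (325, [105, 107, 111]), (330, [123, 125, 127]), (335, [147, 149, 150]), (340, [167, 169, 168]), (345, [176, 178, 176]), (350, [181, 182, 180]), (355, [180, 180, 177]), (360, [177, 171, 167]), (365, [165, 150, 142]), (370, [153, 126, 113]), (375, [132, 94, 74]), (380, [112, 70, 50]), (385, [96, 60, 44]), (390, [95, 73, 64]), (395, [112, 101, 96])]
215 [(300, [78, 84, 90]), (305, [81, 85, 91]), (310, [85, 88, 95]), (315, [91, 93, 99]), (320, [101, 103, 107]), (325, [118, 120, 123]), (330, [137, 139, 140]), (335, [158, 160, 160]), (340, [173, 174, 172]), (345, [179, 181, 178]), (350, [180, 179, 175]), (355, [176, 169, 163]), (360, [169, 151, 141]), (365, [156, 125, 109]), (370, [142, 101, 81]), (375, [117, 73, 51]), (380, [100, 61, 43]), (385, [96, 71, 59]), (390, [111, 100, 93]), (395, [136, 129, 124])]
260 [(300, [87, 90, 96]), (305, [87, 90, 96]), (310, [93, 96, 101]), (315, [104, 106, 110]), (320, [122, 124, 127]), (325, [145, 148, 149]), (330, [164, 167, 166]), (335, [177,
[... 1131 characters left out ...]
]), (290, [139, 118, 111]), (295, [147, 113, 100]), (300, [150, 110, 95]), (305, [153, 120, 107]), (310, [159, 140, 132]), (315, [167, 160, 155]), (320, [175, 176, 171])]
345 [(120, [173, 166, 160]), (125, [164, 145, 136]), (130, [154, 123, 109]), (135, [143, 104, 87]), (140, [139, 104, 88]), (145, [142, 119, 109]), (150, [152, 143, 138]), (155, [162, 161, 158]), (160, [171, 173, 170]), (165, [175, 178, 175]), (265, [178, 179, 176]), (270, [178, 178, 174]), (275, [177, 177, 172]), (280, [177, 175, 170]), (285, [173, 167, 161]), (290, [168, 156, 148]), (295, [159, 136, 123]), (300, [153, 120, 104]), (305, [152, 115, 97]), (310, [158, 127, 112]), (315, [167, 147, 137]), (320, [175, 166, 160])]
```

Emit:
{"name": "play_rows", "arguments": {
  "commands": [
    {"offset": [0, 0, 0.004], "twist": 0},
    {"offset": [0, 0, 0.004], "twist": 0},
    {"offset": [0, 0, 0.003], "twist": 0},
    {"offset": [0, 0, 0], "twist": 0},
    {"offset": [0, 0, 0], "twist": 0}
  ]
}}

```text
time: 7.35
tool_pos: [444.2, -30.4, 215.6]
tcp_rot: [3.141, -0.0, 3.118]
contact_force: [0.7, 1.2, -4.0]
grip_width: 79.6
```

```bash
python3 go.py 444.2 -30.5 206 3.118;  python3 - <<'E'
from m import *
for n in C:
  if n=="side":
    im=viewer.capture(n)[:,:,::-1].copy();cv2.imwrite(f"pics/{n}7.png",up(im,*((240,205,320,275) if n=="side" else (270,205,350,275)),8))
E
```

```text
t 7.35 pos [444.2 -30.4 215.6] rot [ 3.1414e+00 -3.0000e-04  3.1179e+00] F [ 0.73  1.19 -4.05] w 79.6
offset [-0.     -0.0001  0.0096] twist -0.0 len 0.01
```

View pics/side7.png

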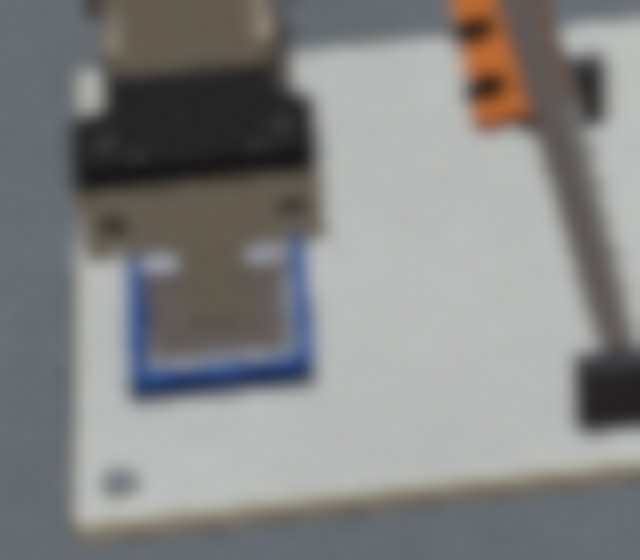

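Run:
```python
import cv2,numpy as np
im=cv2.imread("pics/side7.png").astype(int)
for c in (165,190,215,240,265): print(c,[(r,im[r,c].tolist()) for r in range(330,400,4)])
for r in (290,320,340): print(r,[(c,im[r,c].tolist()) for c in list(range(120,170,4))+list(range(265,325,4))])
```

```text
165 [(330, [87, 90, 97]), (334, [88, 90, 97]), (338, [89, 91, 97]), (342, [91, 93, 99]), (346, [93, 95, 101]), (350, [101, 102, 106]), (354, [109, 108, 111]), (358, [121, 115, 115]), (362, [130, 118, 115]), (366, [137, 114, 105]), (370, [139, 105, 91]), (374, [132, 89, 69]), (378, [121, 75, 52]), (382, [106, 63, 41]), (386, [96, 61, 44]), (390, [96, 72, 62]), (394, [106, 91, 85]), (398, [125, 119, 115])]
190 [(330, [82, 86, 93]), (334, [85, 87, 94]), (338, [86, 89, 96]), (342, [90, 92, 98]), (346, [93, 95, 101]), (350, [103, 103, 107]), (354, [113, 112, 114]), (358, [127, 120, 119]), (362, [137, 123, 119]), (366, [139, 116, 107]), (370, [132, 102, 90]), (374, [118, 81, 65]), (378, [103, 65, 47]), (382, [92, 59, 42]), (386, [91, 65, 53]), (390, [102, 86, 78]), (394, [120, 110, 104]), (398, [143, 139, 135])]
215 [(330, [81, 86, 92]), (334, [85, 88, 95]), (338, [88, 90, 97]), (342, [94, 95, 101]), (346, [101, 101, 105]), (350, [114, 110, 111]), (354, [126, 117, 114]), (358, [138, 120, 112]), (362, [144, 117, 104]), (366, [144, 106, 88]), (370, [137, 93, 72]), (374, [121, 76, 53]), (378,
[... 2187 characters left out ...]
30]), (317, [166, 159, 153]), (321, [173, 171, 166])]
340 [(120, [172, 165, 159]), (124, [165, 148, 140]), (128, [157, 130, 117]), (132, [147, 110, 94]), (136, [139, 96, 77]), (140, [128, 88, 70]), (144, [120, 87, 74]), (148, [111, 90, 84]), (152, [104, 92, 91]), (156, [98, 94, 96]), (160, [94, 93, 98]), (164, [91, 92, 98]), (168, [88, 91, 97]), (265, [97, 98, 103]), (269, [99, 99, 104]), (273, [101, 100, 104]), (277, [107, 105, 106]), (281, [112, 109, 109]), (285, [121, 113, 110]), (289, [128, 114, 109]), (293, [136, 113, 103]), (297, [141, 110, 95]), (301, [147, 111, 92]), (305, [150, 114, 95]), (309, [157, 126, 109]), (313, [162, 139, 127]), (317, [170, 157, 149]), (321, [176, 169, 164])]
```

There is a light gap on the right (col 285) and the near side (row 360) and none on the left, so the block should shift about +1 mm in x and −1.3 mm in y.

Emit:
{"name": "play_rows", "arguments": {
  "commands": [
    {"offset": [-0.001, -0.0013, 0], "twist": 0},
    {"offset": [0, 0, 0], "twist": 0},
    {"offset": [0, 0, 0.002], "twist": 0},
    {"offset": [0, 0, 0], "twist": 0}
  ]
}}

```text
time: 7.8
tool_pos: [445.1, -31.7, 213.5]
tcp_rot: [3.141, -0.0, 3.118]
contact_force: [-0.5, 1.2, -3.6]
grip_width: 79.9
```

Emit:
{"name": "play_rows", "arguments": {
  "commands": [
    {"offset": [0, 0, 0.002], "twist": 0},
    {"offset": [0, 0, 0], "twist": 0}
  ]
}}

```text
time: 8.0
tool_pos: [445.1, -31.7, 211.5]
tcp_rot: [3.141, -0.0, 3.118]
contact_force: [-0.7, -0.6, -4.1]
grip_width: 79.5
```

Emit:
{"name": "play_rows", "arguments": {
  "commands": [
    {"offset": [0, 0, 0.002], "twist": 0},
    {"offset": [0, 0, 0], "twist": 0}
  ]
}}

```text
time: 8.2
tool_pos: [445.1, -31.7, 209.5]
tcp_rot: [3.141, -0.0, 3.118]
contact_force: [-0.2, 0.6, -4.9]
grip_width: 79.2
```

```bash
python3 go.py 445.2 -31.8 206 3.118;  python3 - <<'E'
from m import *
for n in C:
  if n=="side":
    im=viewer.capture(n)[:,:,::-1].copy();cv2.imwrite(f"pics/{n}8.png",up(im,*((240,205,320,275) if n=="side" else (270,205,350,275)),8))
E
```

```text
t 8.2 pos [445.1 -31.7 209.5] rot [ 3.1414e+00 -4.0000e-04  3.1179e+00] F [-0.19  0.58 -4.88] w 79.2
offset [-0.0001 -0.0001  0.0035] twist -0.0 len 0.003
```

View pics/side8.png

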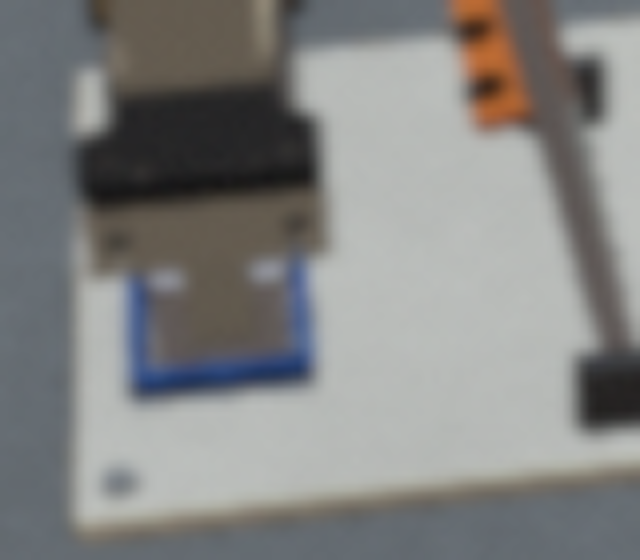

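The block is inside the walls with no contact force. I'll lower it onto the floor.

Emit:
{"name": "play_rows", "arguments": {
  "commands": [
    {"offset": [0, 0, 0.002], "twist": 0},
    {"offset": [0, 0, 0], "twist": 0}
  ]
}}

```text
time: 8.45
tool_pos: [445.1, -31.7, 207.5]
tcp_rot: [3.141, -0.0, 3.118]
contact_force: [-0.2, -0.8, -3.5]
grip_width: 80.0
```

Emit:
{"name": "play_rows", "arguments": {
  "commands": [
    {"offset": [0, 0, 0.001], "twist": 0},
    {"offset": [0, 0, 0], "twist": 0}
  ]
}}

```text
time: 8.65
tool_pos: [445.1, -31.7, 206.6]
tcp_rot: [3.142, -0.0, 3.118]
contact_force: [-0.8, 0.7, -3.9]
grip_width: 79.4
```

Emit:
{"name": "play_rows", "arguments": {
  "commands": [
    {"offset": [0, 0, 0.0008], "twist": 0},
    {"offset": [0, 0, 0], "twist": 0}
  ]
}}

```text
time: 8.85
tool_pos: [445.1, -31.7, 206.3]
tcp_rot: [-3.142, 0.0, 3.118]
contact_force: [-1.8, 0.4, 2.2]
grip_width: 79.6
```

It seated at z 206.3, exactly as predicted. Releasing.

Emit:
{"name": "play_rows", "arguments": {
  "commands": [
    {"offset": [0, 0, 0], "twist": 0},
    {"offset": [0, 0, 0], "twist": 0},
    {"offset": [0, 0, 0], "twist": 0},
    {"offset": [0, 0, 0], "twist": 0}
  ],
  "jaw": 0
}}

```text
time: 9.25
tool_pos: [445.3, -31.7, 206.0]
tcp_rot: [3.142, 0.0, 3.118]
contact_force: [0.2, -0.1, 0.1]
grip_width: 91.7
```

Emit:
{"name": "play_rows", "arguments": {
  "commands": [
    {"offset": [0, 0, -0.01], "twist": 0},
    {"offset": [0, 0, -0.02], "twist": 0},
    {"offset": [0, 0, -0.03], "twist": 0},
    {"offset": [0, 0, -0.03], "twist": 0},
    {"offset": [0.0, -0.03, -0.03], "twist": 0}
  ]
}}

```text
time: 9.75
tool_pos: [444.1, -60.1, 327.8]
tcp_rot: [3.141, 0.0, 3.121]
contact_force: [0.8, -0.5, -0.5]
grip_width: 91.6
```

Emit:
{"name": "play_rows", "arguments": {
  "commands": [
    {"offset": [0.0, -0.045, 0], "twist": 0},
    {"offset": [0, -0.045, 0], "twist": 0},
    {"offset": [0, -0.045, 0], "twist": 0},
    {"offset": [0, -0.045, 0], "twist": 0},
    {"offset": [0.0, -0.03, 0], "twist": 0}
  ]
}}

```text
time: 10.25
tool_pos: [439.0, -274.4, 326.8]
tcp_rot: [-3.14, 0.001, 3.116]
contact_force: [1.5, 0.6, -0.2]
grip_width: 91.9
```

Run:
```python
from m import *
for n in C:
    im=viewer.capture(n)[:,:,::-1].copy();cv2.imwrite(f"pics/{n}9.png",im)
t=cv2.imread("pics/top9.png");s=cv2.imread("pics/side9.png")
cv2.imwrite("pics/c9.png",np.hstack([up(t,270,220,340,270,5),up(s,240,210,310,260,5)]))
b=(285,228,335,262)
for w in wells("top",t,(294,235,324,253)): print(w[0],plane("top",w[1],52).round(1))
for w in wells("side",s,(252,222,284,250)): print("s",w[0],plane("side",w[1],52).round(1))
```

```text
165 [465.8 -74.1  52. ]
669 [455.9  -4.6  52. ]
664 [455.5 -22.5  52. ]
793 [439.2  12.   52. ]
637 [455.  -40.5  52. ]
658 [454.4 -58.6  52. ]
654 [433.8  -4.2  52. ]
640 [433.3 -22.   52. ]
641 [432.7 -39.9  52. ]
618 [432.3 -58.1  52. ]
```

View pics/c9.png

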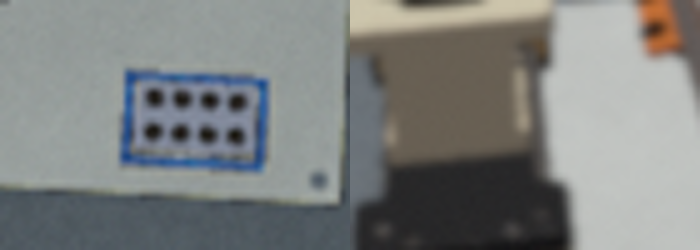

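The top view shows the block framed by the blue walls, with wells centred at (444.1,−31.3) and yaw −0.028, so it is seated. Next I locate the kickstand foot.

```bash
python3 - <<'E'
from m import *
t=cv2.imread("pics/top0.png");s=cv2.imread("pics/side0.png")
def dark(im,b):
    g=cv2.cvtColor(up(im,*b),cv2.COLOR_BGR2GRAY);m=(g<50).astype(np.uint8)
    k,l,st,ce=cv2.connectedComponentsWithStats(m);return [(st[i,4],back(ce[i],*b[:2]).round(2)) for i in range(1,k) if st[i,4]>100]
a=dark(s,(274,144,290,162));b=dark(t,(258,208,276,222));print(a,b)
print(tri(max(a,key=lambda x:x[0])[1],max(b,key=lambda x:x[0])[1]))
E
python3 go.py 400 88 400 3.118; python3 -c "
from plant import status;print(status.get_obs()['joint_positions'])"
```

```text
[(np.int32(3660), array([283.23, 153.64]))] [(np.int32(4115), array([267.43, 214.3 ]))]
(array([514.71529064,  86.78867025, 220.79585655]), np.float64(1.8474931666313286))
t 10.35 pos [ 439.1 -275.1  326.5] rot [-3.1398e+00  1.3000e-03  3.1139e+00] F [ 1.07  1.79 -0.26] w 92.0
offset [ 0.0491  0.3618 -0.0735] twist -0.23 len 0.372
[-7.07481501e-01  4.06661597e-01  1.65911452e+00 -6.75981213e-04
  1.07372823e+00 -2.25030695e+00]
```

The foot is at about (514,87,222), consistent with geometry. I'll close the jaws and go in front of it.

Emit:
{"name": "play_rows", "arguments": {
  "commands": [
    {"offset": [0.002, 0.0362, -0.009], "twist": 0},
    {"offset": [0.002, 0.0362, -0.009], "twist": 0},
    {"offset": [0.002, 0.0362, -0.009], "twist": 0},
    {"offset": [0.002, 0.0362, -0.009], "twist": 0},
    {"offset": [0.002, 0.0362, -0.009], "twist": 0}
  ],
  "jaw": 255
}}

```text
time: 10.85
tool_pos: [433.0, -88.2, 371.8]
tcp_rot: [3.141, 0.0, 3.118]
contact_force: [1.0, -0.3, 0.2]
grip_width: 56.3
```

Emit:
{"name": "play_rows", "arguments": {
  "commands": [
    {"offset": [0.002, 0.0362, 0], "twist": 0},
    {"offset": [0.002, 0.0362, 0], "twist": 0},
    {"offset": [0.002, 0.0362, 0], "twist": 0},
    {"offset": [0.002, 0.0362, 0], "twist": 0},
    {"offset": [0.002, 0.0362, 0], "twist": 0}
  ]
}}

```text
time: 11.35
tool_pos: [426.9, 92.9, 371.5]
tcp_rot: [3.141, 0.0, 3.119]
contact_force: [0.4, 0.1, -0.4]
grip_width: 16.7
```

```bash
python3 go.py 470 88 371 3.118
python3 - <<'E'
from m import *
for n in C:
    im=viewer.capture(n)[:,:,::-1].copy();cv2.imwrite(f"pics/{n}10.png",im)
t=cv2.imread("pics/top10.png");s=cv2.imread("pics/side10.png")
cv2.imwrite("pics/c10.png",np.hstack([up(t,240,180,340,290,4),up(s,230,110,330,220,4)]))
E
```

```text
t 11.35 pos [426.9  92.9 371.5] rot [3.1412e+00 4.0000e-04 3.1186e+00] F [ 0.37  0.14 -0.42] w 16.7
offset [-0.0432 -0.0039  0.0005] twist 0.03 len 0.043
```

View pics/c10.png

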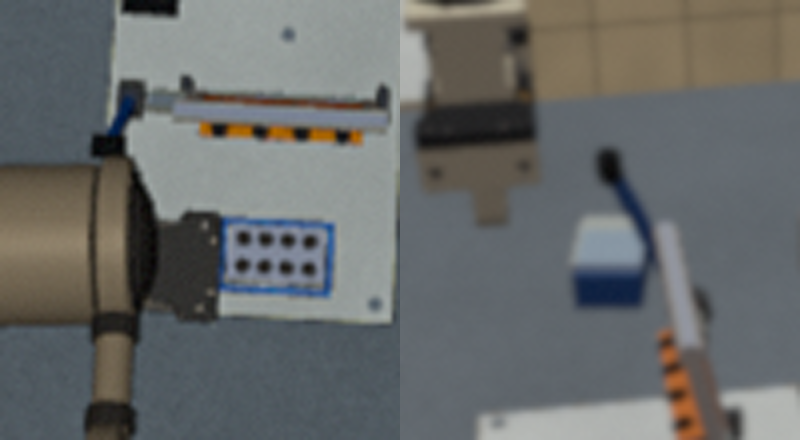

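The gripper is in front of the foot (foot at (107,146) in the top crop), well lined up. I'll push backward in steps.

Emit:
{"name": "play_rows", "arguments": {
  "commands": [
    {"offset": [-0.02, -0.0039, 0], "twist": 0},
    {"offset": [-0.023, 0, 0], "twist": 0},
    {"offset": [0, 0, 0], "twist": 0}
  ]
}}

```text
time: 11.75
tool_pos: [472.2, 85.6, 371.3]
tcp_rot: [3.142, 0.002, 3.118]
contact_force: [-0.2, 0.4, 0.4]
grip_width: 0.4
```

Emit:
{"name": "play_rows", "arguments": {
  "commands": [
    {"offset": [-0.01, 0, 0], "twist": 0},
    {"offset": [-0.01, 0, 0], "twist": 0},
    {"offset": [-0.01, 0, 0], "twist": 0},
    {"offset": [-0.01, 0, 0], "twist": 0}
  ]
}}

```text
time: 12.15
tool_pos: [511.6, 84.8, 371.0]
tcp_rot: [3.141, 0.0, 3.118]
contact_force: [-0.2, 0.4, 0.7]
grip_width: 0.4
```

```bash
python3 go.py 550 88 371 3.118
python3 - <<'E'
from m import *
im=viewer.capture("side")[:,:,::-1].copy();cv2.imwrite(f"pics/c11.png",up(im,220,100,340,220,5))
E
```

```text
t 12.15 pos [511.6  84.8 371. ] rot [3.1415e+00 1.0000e-04 3.1178e+00] F [-0.15  0.41  0.73] w 0.4
offset [-0.0383  0.0041  0.    ] twist -0.01 len 0.039
```

View pics/c11.png

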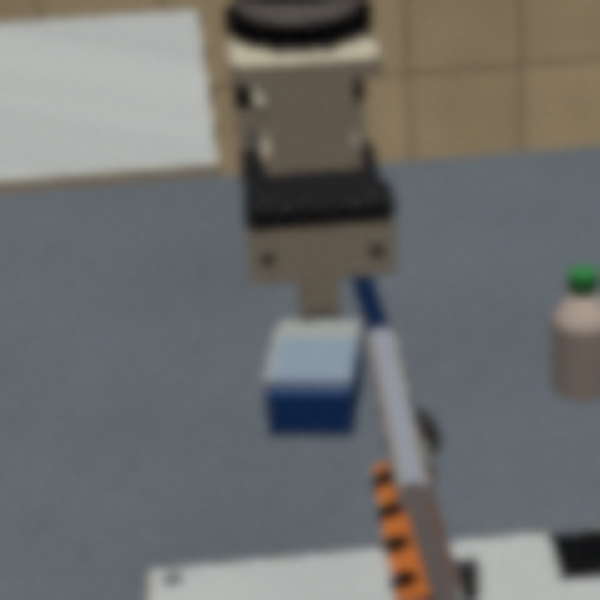

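The kickstand is moving with the finger (angle now steeper, blue bar at (368,300)). I'll continue past the balance point.

Emit:
{"name": "play_rows", "arguments": {
  "commands": [
    {"offset": [-0.01, 0.001, 0], "twist": 0},
    {"offset": [-0.01, 0.001, 0], "twist": 0},
    {"offset": [-0.01, 0, 0], "twist": 0},
    {"offset": [-0.01, 0, 0], "twist": 0},
    {"offset": [0, 0, 0], "twist": 0}
  ]
}}

```text
time: 12.7
tool_pos: [552.2, 85.8, 370.7]
tcp_rot: [3.142, 0.001, 3.118]
contact_force: [-0.8, 0.5, 0.3]
grip_width: 0.4
```

```bash
python3 go.py 550 88 371 3.118
python3 - <<'E'
from m import *
im=viewer.capture("side")[:,:,::-1].copy();cv2.imwrite(f"pics/c12.png",up(im,220,100,340,220,5))
E
```

```text
t 12.7 pos [552.2  85.8 370.7] rot [3.1416e+00 5.0000e-04 3.1178e+00] F [-0.8   0.5   0.32] w 0.4
offset [ 0.0022  0.0022 -0.0003] twist -0.01 len 0.003
```

View pics/c12.png

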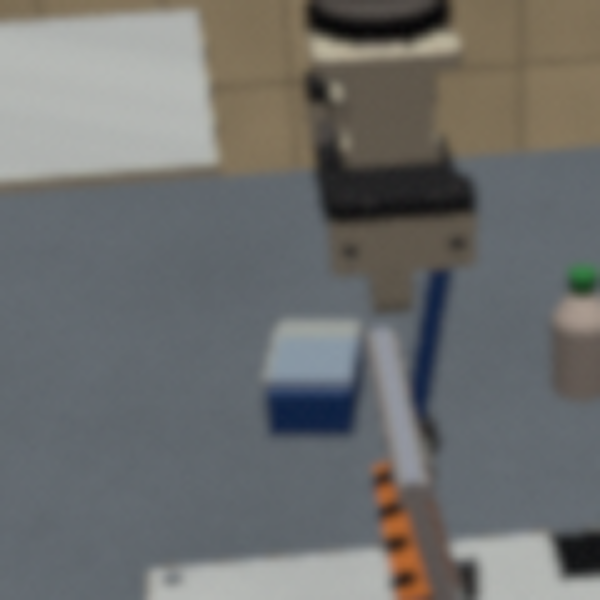

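It is tilted past vertical now (blue bar (422,400)→(440,275)). A little more.

Emit:
{"name": "play_rows", "arguments": {
  "commands": [
    {"offset": [-0.01, 0, 0], "twist": 0},
    {"offset": [-0.01, 0, 0], "twist": 0},
    {"offset": [-0.005, 0, 0], "twist": 0},
    {"offset": [0, 0, 0], "twist": 0},
    {"offset": [0, 0, 0], "twist": 0}
  ]
}}

```text
time: 13.25
tool_pos: [576.0, 85.3, 370.7]
tcp_rot: [3.142, -0.0, 3.118]
contact_force: [0.8, 0.0, -0.0]
grip_width: 0.6
```

Emit:
{"name": "play_rows", "arguments": {
  "commands": [
    {"offset": [0, 0, 0], "twist": 0},
    {"offset": [0, 0, 0], "twist": 0},
    {"offset": [0, 0, 0], "twist": 0}
  ]
}}

```text
time: 13.55
tool_pos: [575.8, 85.4, 371.1]
tcp_rot: [3.141, 0.0, 3.118]
contact_force: [0.2, -0.4, 0.4]
grip_width: 0.3
```

```bash
python3 go.py 450 88 371 3.118
python3 - <<'E'
from m import *
im=viewer.capture("side")[:,:,::-1].copy();cv2.imwrite(f"pics/c13.png",up(im,230,130,380,270,4))
E
```

```text
t 13.55 pos [575.8  85.4 371.1] rot [3.1415e+00 1.0000e-04 3.1180e+00] F [ 0.23 -0.37  0.4 ] w 0.3
offset [ 1.258e-01 -3.000e-04  1.000e-04] twist -0.0 len 0.126
```

View pics/c13.png

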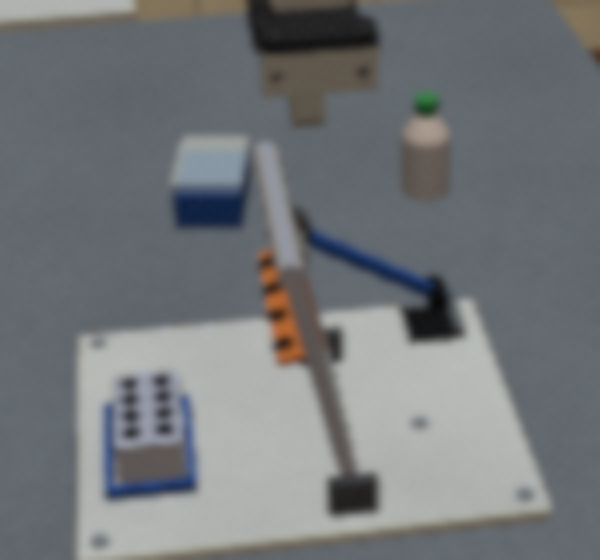

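The kickstand is fully down behind the frame (foot at (435,293) just above the black pad). The frame is still leaning forward and the block is seated. I'll back off and come around to the front of the bar.

Emit:
{"name": "play_rows", "arguments": {
  "commands": [
    {"offset": [0.03, 0, -0.005], "twist": 0},
    {"offset": [0.032, 0, 0], "twist": 0},
    {"offset": [0.032, 0, 0], "twist": 0},
    {"offset": [0.032, 0, 0], "twist": 0},
    {"offset": [0, -0.03, 0], "twist": 0}
  ]
}}

```text
time: 14.1
tool_pos: [446.0, 60.2, 376.1]
tcp_rot: [3.14, -0.002, 3.122]
contact_force: [0.9, -1.8, -1.0]
grip_width: 0.7
```

Emit:
{"name": "play_rows", "arguments": {
  "commands": [
    {"offset": [0, -0.03, 0], "twist": 0},
    {"offset": [0, -0.03, 0], "twist": 0},
    {"offset": [0, -0.028, 0.01], "twist": 0},
    {"offset": [0, 0, 0.01], "twist": 0},
    {"offset": [0, 0, 0], "twist": 0}
  ]
}}

```text
time: 14.6
tool_pos: [446.8, -29.8, 354.8]
tcp_rot: [3.141, -0.002, 3.116]
contact_force: [0.4, 0.5, -1.2]
grip_width: 0.4
```

```bash
python3 go.py 510 -33 358 3.118
python3 - <<'E'
from m import *
im=viewer.capture("side")[:,:,::-1].copy();cv2.imwrite(f"pics/c14.png",up(im,220,110,360,250,4))
E
```

```text
t 14.6 pos [446.8 -29.8 354.8] rot [ 3.1407e+00 -2.4000e-03  3.1162e+00] F [ 0.39  0.49 -1.18] w 0.4
offset [-0.0633 -0.0015 -0.0032] twist -0.1 len 0.063
```

View pics/c14.png

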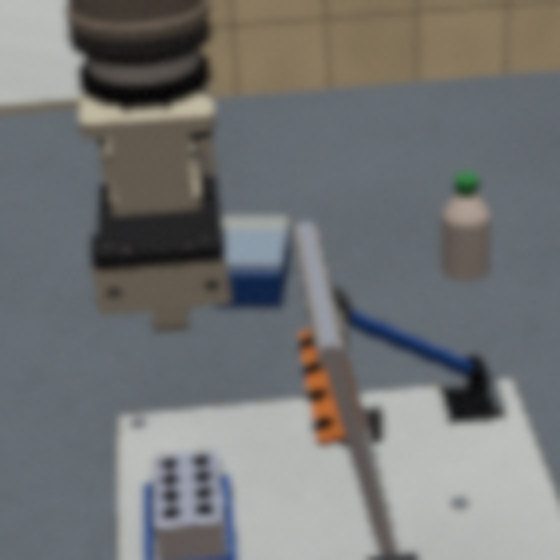

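The fingers are in front of the bar (tip at (170,325), bar at (318,285)) and clear of the block. Moving forward until contact.

Emit:
{"name": "play_rows", "arguments": {
  "commands": [
    {"offset": [-0.025, -0.0015, -0.002], "twist": 0},
    {"offset": [-0.025, 0, 0], "twist": 0},
    {"offset": [-0.01, 0, 0], "twist": 0},
    {"offset": [-0.005, 0, 0], "twist": 0}
  ]
}}

```text
time: 15.05
tool_pos: [512.7, -31.8, 357.9]
tcp_rot: [3.141, -0.0, 3.119]
contact_force: [-0.4, 0.0, 0.2]
grip_width: 0.6
```

Emit:
{"name": "play_rows", "arguments": {
  "commands": [
    {"offset": [-0.005, 0, 0], "twist": 0},
    {"offset": [-0.005, 0, 0], "twist": 0},
    {"offset": [-0.005, 0, 0], "twist": 0}
  ]
}}

```text
time: 15.35
tool_pos: [526.6, -32.8, 358.1]
tcp_rot: [3.141, -0.002, 3.118]
contact_force: [-3.6, 0.9, 3.1]
grip_width: 0.1
```

Emit:
{"name": "play_rows", "arguments": {
  "commands": [
    {"offset": [-0.005, 0, 0], "twist": 0},
    {"offset": [-0.005, 0, 0], "twist": 0},
    {"offset": [-0.003, 0, 0], "twist": 0}
  ]
}}

```text
time: 15.65
tool_pos: [540.4, -33.4, 358.0]
tcp_rot: [3.142, -0.0, 3.118]
contact_force: [-3.3, 0.9, 2.1]
grip_width: 0.5
```

```bash
python3 go.py 556 -33 358 3.118
python3 - <<'E'
from m import *
im=viewer.capture("side")[:,:,::-1].copy();cv2.imwrite(f"pics/c15.png",up(im,220,110,360,250,4))
E
```

```text
t 15.65 pos [540.4 -33.4 358. ] rot [ 3.1416 -0.      3.1178] F [-3.31  0.88  2.11] w 0.5
offset [-0.0155  0.0008 -0.    ] twist -0.01 len 0.016
```

View pics/c15.png

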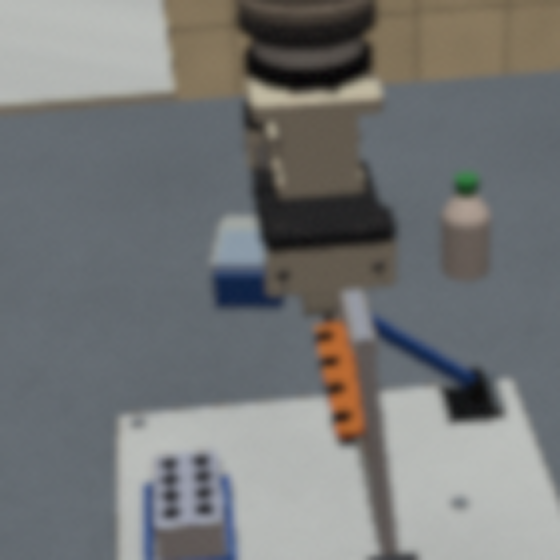

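The frame is moving back (bar now at (357,310)), pushed with 3.3 N. I'll continue to the foot stop.

Emit:
{"name": "play_rows", "arguments": {
  "commands": [
    {"offset": [-0.004, 0, 0], "twist": 0},
    {"offset": [-0.003, 0, 0], "twist": 0},
    {"offset": [0, 0, 0], "twist": 0}
  ]
}}

```text
time: 16.0
tool_pos: [547.5, -33.6, 357.9]
tcp_rot: [3.142, 0.0, 3.118]
contact_force: [-3.7, -0.5, 3.4]
grip_width: 0.5
```

Emit:
{"name": "play_rows", "arguments": {
  "commands": [
    {"offset": [-0.002, 0, 0], "twist": 0},
    {"offset": [-0.002, 0, 0], "twist": 0},
    {"offset": [0, 0, 0], "twist": 0}
  ]
}}

```text
time: 16.3
tool_pos: [551.4, -33.7, 357.9]
tcp_rot: [3.142, 0.0, 3.118]
contact_force: [-3.5, -0.1, 2.2]
grip_width: 0.7
```

Emit:
{"name": "play_rows", "arguments": {
  "commands": [
    {"offset": [-0.002, 0, 0], "twist": 0},
    {"offset": [0, 0, 0], "twist": 0}
  ]
}}

```text
time: 16.5
tool_pos: [553.3, -33.7, 357.9]
tcp_rot: [3.142, 0.0, 3.118]
contact_force: [-2.9, 0.6, 3.2]
grip_width: 0.2
```

Emit:
{"name": "play_rows", "arguments": {
  "commands": [
    {"offset": [-0.002, 0, 0], "twist": 0},
    {"offset": [0, 0, 0], "twist": 0}
  ]
}}

```text
time: 16.7
tool_pos: [555.3, -33.7, 357.9]
tcp_rot: [3.141, 0.0, 3.118]
contact_force: [-2.8, -0.8, 2.4]
grip_width: 0.8
```

Emit:
{"name": "play_rows", "arguments": {
  "commands": [
    {"offset": [-0.0015, 0, 0], "twist": 0},
    {"offset": [0, 0, 0], "twist": 0}
  ]
}}

```text
time: 16.9
tool_pos: [556.7, -33.8, 358.0]
tcp_rot: [3.141, 0.0, 3.118]
contact_force: [-4.0, 0.1, 2.1]
grip_width: 1.0
```

Emit:
{"name": "play_rows", "arguments": {
  "commands": [
    {"offset": [-0.0015, 0, 0], "twist": 0},
    {"offset": [0, 0, 0], "twist": 0}
  ]
}}

```text
time: 17.1
tool_pos: [558.2, -33.8, 358.0]
tcp_rot: [3.141, -0.0, 3.118]
contact_force: [-4.4, 0.1, 4.6]
grip_width: 0.5
```

```bash
python3 go.py 556 -33 358 3.118
python3 - <<'E'
from m import *
im=viewer.capture("side")[:,:,::-1].copy();cv2.imwrite(f"pics/c16.png",up(im,230,130,380,270,4))
E
```

```text
t 17.1 pos [558.2 -33.8 358. ] rot [ 3.1415 -0.      3.1179] F [-4.35  0.08  4.58] w 0.5
offset [ 0.0022  0.0007 -0.    ] twist -0.01 len 0.002
```

View pics/c16.png

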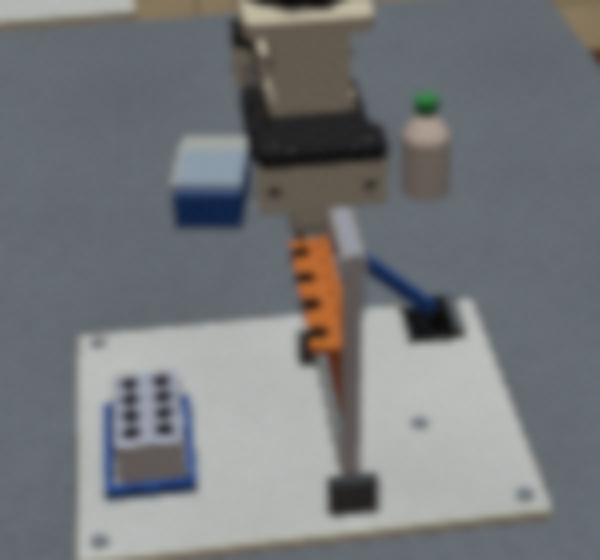

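It is nearly upright, with the foot at the pad (435,305). A bit further, until the force rises.

Emit:
{"name": "play_rows", "arguments": {
  "commands": [
    {"offset": [-0.0015, 0, 0], "twist": 0},
    {"offset": [0, 0, 0], "twist": 0}
  ]
}}

```text
time: 17.35
tool_pos: [559.1, -33.8, 358.0]
tcp_rot: [3.142, -0.002, 3.118]
contact_force: [-8.6, -1.0, 5.9]
grip_width: 0.4
```

Emit:
{"name": "play_rows", "arguments": {
  "commands": [
    {"offset": [-0.0015, 0, 0], "twist": 0},
    {"offset": [0, 0, 0], "twist": 0}
  ]
}}

```text
time: 17.55
tool_pos: [560.0, -33.8, 358.0]
tcp_rot: [3.142, -0.005, 3.118]
contact_force: [-13.5, -0.9, 9.3]
grip_width: 0.6
```

Emit:
{"name": "play_rows", "arguments": {
  "commands": [
    {"offset": [-0.001, 0, 0], "twist": 0},
    {"offset": [0, 0, 0], "twist": 0}
  ]
}}

```text
time: 17.75
tool_pos: [560.5, -33.8, 358.0]
tcp_rot: [3.142, -0.006, 3.118]
contact_force: [-15.2, 0.1, 10.8]
grip_width: 0.6
```

The push force rose from 4 to 15 N against the foot stop. I'll hold and verify.

Emit:
{"name": "play_rows", "arguments": {
  "commands": [
    {"offset": [0, 0, 0], "twist": 0},
    {"offset": [0, 0, 0], "twist": 0},
    {"offset": [0, 0, 0], "twist": 0},
    {"offset": [0, 0, 0], "twist": 0},
    {"offset": [0, 0, 0], "twist": 0}
  ]
}}

```text
time: 18.25
tool_pos: [560.5, -33.9, 358.0]
tcp_rot: [3.142, -0.006, 3.118]
contact_force: [-15.5, -0.7, 10.7]
grip_width: 0.7
```

```bash
python3 go.py 556 -33 358 3.118
python3 - <<'E'
from m import *
for n in C:
    im=viewer.capture(n)[:,:,::-1].copy();cv2.imwrite(f"pics/{n}17.png",im)
t=cv2.imread("pics/top17.png");s=cv2.imread("pics/side17.png")
cv2.imwrite("pics/c17.png",np.hstack([up(s,230,140,380,270,4)[:,:],up(t,300,160,345,290,4)]))
w=[plane("top",q,52) for a,q in wells("top",t,(294,235,324,253)) if 550<a<730];print(len(w),np.mean(w,0).round(1))
w=[plane("side",q,52) for a,q in wells("side",s,(252,220,284,245))];print(np.round(w,1))
# expected bar right end, upright, and at +-.06
a=-.024
for tl in(-.06,0,.06): print(tl,[ (proj(n,[573.1+170*np.sin(tl)-a*-78*-1*-1,-34.1-78,30+170*np.cos(tl)])).round(1) for n in C])
E
```

```text
t 18.25 pos [560.5 -33.9 358. ] rot [ 3.1416 -0.0061  3.1181] F [-15.51  -0.69  10.66] w 0.7
offset [ 0.0045  0.0007 -0.    ] twist 0.01 len 0.005
0 nan
[[457.1  -5.7  52. ]
 [435.2  -5.2  52. ]
 [457.2 -22.8  52. ]
 [434.7 -22.2  52. ]
 [456.6 -41.1  52. ]
 [434.4 -40.1  52. ]
 [455.8 -58.1  52. ]
 [433.9 -57.8  52. ]]
-0.06 [array([311.8, 196.8]), array([336.7, 201.6])]
0 [array([316.1, 196.2]), array([336.8, 198.2])]
0.06 [array([320.3, 195.9]), array([336.8, 194.8])]
  return _methods._mean(a, axis=axis, dtype=dtype,
  ret = ret.dtype.type(ret / rcount)
```

View pics/c17.png

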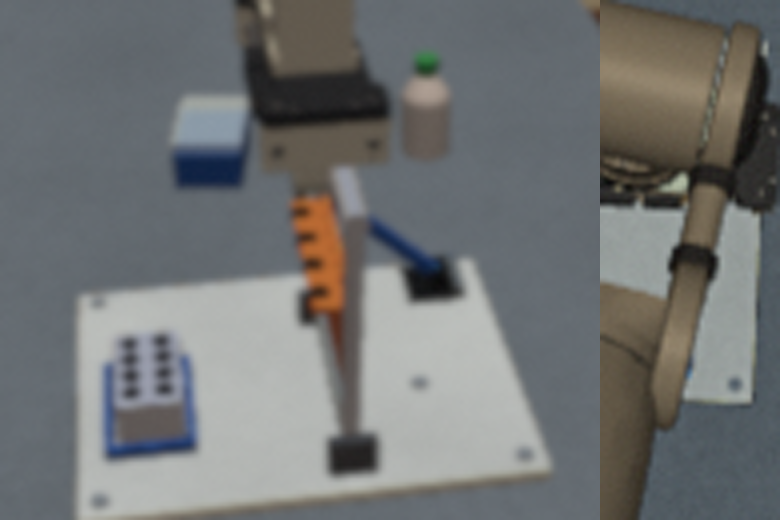

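Seen from the side, the bar's end sits at about pixel (318,194). The model gives 316 for upright and 320 for +0.06 rad, so the tilt is roughly +0.02. The foot is on the pad and the push is steady at 15.5 N. Handing in.

```bash
python3 -c "
from plant import ticket,status
print(ticket.close_job()); o=status.get_obs();print(o['time'],o['contact_force'])"
```

```text
the job is handed in; nothing more can be done
None
the job is handed in; nothing more can be done
```

All three steps are done, and I handed the job in at about 18.3 s while the gripper was still pushing the frame upright. The hand-in gives no verdict.

**What I did:**
- **Block:** I gripped it by its long ends, lowered it into the pocket and let go. It touched down at the height I predicted for sitting on the pocket floor.
- **Kickstand:** I pushed it over its balance point with closed fingers, and it dropped fully down behind the frame while the frame was still leaning forward.
- **Frame:** I pushed the top bar back until the foot stopped on the base, then held it there.

**Last checks:**
- **Push:** the force climbed from about 4 N to 15.5 N once the foot met the base, and stayed steady over a 0.5 s hold.
- **Frame:** the tilt is about +0.02 rad by eye, from one point at the end of the bar in the side view (limit 0.06).
- **Block position:** the top view taken just after release put it within about 1.3 mm of the pocket centre, yaw about −0.028 against the stand's −0.024. In the last picture it was still seated.
- **Bystanders:** the tip box and bottle looked unmoved in the last picture. The arm never touched the sample box, but it was outside that picture.

**Checks that failed or disagreed:**
- **Final top view:** the arm hid the block, so that check gave nothing.
- **Camera agreement:** the two cameras disagree by about 1 to 2 mm in x.
- **Placing the block:** the side view showed uneven gaps before the final lowering, so I moved the block about 1 mm in x and 1.3 mm in y.

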